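Wedge a power supply tight in its repair fixture

ROBOT

A 7-joint arm with a two-finger parallel gripper is mounted at the origin on a cart in front of the work surface, level with it; the furniture and walls round the work are solid. World frame = base frame: x ahead of the robot, y to its left, z up, the work surface at z = 0. Lengths are in m, angles in rad, forces in N, time in s.
With the tool pointing down it reaches from about 0.425 to 0.95 m from the base axis. Payload 4.7 kg.
Tool frame: the origin (TCP) lies between the finger pads; the fingertips stand 8 mm ahead of it and the grasp point (between the pads) lies 11 mm behind it (bot.tip_reach is the distance from the TCP to the fingertips, in m); z points along the fingers, y is the line along which they close (so a half turn about z gives the same grasp; the last joint's range is limited). The gripper opens to 87 mm and grips with 3 to 60 N. Pads are 19 mm wide; open, the fingers measure 117 mm over their backs; the gripper's body (75 mm by 190 mm) begins 51 mm behind the grasp point.
Start: joints at [1.161, 0.469, -0.049, 1.532, 0.024, 1.141, -0.082], TCP at [0.251, -0.627, 0.231] pointing down, gripper open.
Joint ranges: [-2.59, 2.59], [-0.33, 1.99], [-1.39, 1.29], [0.1, 2.45], [-1.04, 4.18], [0.21, 1.99], [-2.66, 2.66]. Speed limits (rad/s): [2.57, 2.57, 3.14, 3.14, 3.14, 3.14, 3.14].

INTERFACE

Orientations are given as a unit quaternion [x, y, z, w].
In Python, from cell import bot, grab_frame, get_calibration, ticket gives the robot as it stands.
- The arm moves only by the tool carry_out, never from a script. Its argument "rows" is a list that holds one entry, the list of rows, each a list of 5 numbers: the shift along the tool's x, y, z in cm, then the turn about the tool's z in rad, then the closure, from 0 (fully open) to 1 (shut). A call has 1 to 12 rows; each row shifts and turns the commanded pose from where the row before left it, along the tool's axes as they then stand; what a row does not reach is not made up. A row lasts 1/12 s, in which the tool goes at most 41.7 mm and 7.16 degrees, less where a joint would pass 70% of its speed; a pose out of reach is approached as far as the arm can. A call with a gripper value outside its range is refused whole. The fingers move at their own pace and stop on an object; the grip force is fixed at half the most. Time passes only in rows, so rows that do not move let the fingers close. It gives the time, the measured TCP pose, the force, the opening and the grip force at its end, in the units of the state.
- bot.state(): the state, without advancing time (a new reading comes with each control period).
- grab_frame(name): name is "scene" or "side" or "wrist"; returns (picture, depth): 420x560x3 uint8, blue, green, red; 420x560 float32, m along the optical axis (not along the pixel's ray), 0 where there is no reading.
- get_calibration(name): a dict with "camera_matrix" (3x3 intrinsics, pixels), "distortion" ([k1, k2, p1, p2, k3] as OpenCV has them; the pictures are not rectified), "cam_to_world" (4x4, takes a point from camera to world coordinates). Camera axes: x right, y down, z forward; pixel columns grow to the right and rows downward; lengths in m; the calibration is good to about 2 mm. A picture is of the moment at which its call begins: read the wrist's pose just before it. get_calibration takes no time and is no camera call; for the wrist camera it gives the pose at the moment of the call.
- ticket.job_done(): hands the job in; it is judged then, once.
The state is a dict: "clock": time; "q": joint angles; "qd": joint speeds; "tau": joint torques, N m; "ee_pos": TCP position; "ee_rot": TCP orientation; "force": force on the tool from outside, world axes, zero at the start; "moment": the same for the moment, N m; "opening": finger opening in m; "grasp_force": force on a finger pad.
Only numpy, scipy, OpenCV 4.12 (cv2) and the standard library are available. Lean on these libraries where they do the work, as an engineer would, in place of code of your own. Each camera call takes 0.05 s, during which the arm holds its last target. There are 200 camera calls.

TASK

The black power supply lies loose in the repair fixture. First push it along its nest until it sits fully home against both end posts. Then set the thin end of the orange wedge into the gap between the supply and the slanted fence and push the wedge in, fully home, until the shoulder of its head meets the end of the fence and the sprung pad is squeezed; leave the small heat sink where it is.

Things in the scene. Friction and masses are not known exactly. Their poses are not given: they have to be found in the camera images.
- fixture: Repair fixture fixed to the desk: aluminium bed 10 thick, blue blocks. Origin on the bed's underside amid the nest. Own x: direction in which supply and wedge are pushed; -y: from the nest toward the slanted fence; z up. In this frame (mm): bed top z=10, bed x -85..75, y -72..68, plus an apron x -145..-85, y -72..5, over which the wedge comes in.
- gap_mouth (a point): Middle of the gap's mouth, 16 over the bed, at fixture (-50, -44, 26) mm. Slanted fence: 32 over the bed, 16 thick, inner face a line from fixture (x -50, y -55) to (x 50, y -39), taper 0.16 like the wedge's. With the supply home and touching the unsqueezed pad the gap is 22 wide here, 6 at the far end of the fence; the supply starts up to about 6 mm into it.
- end_posts (a point): Midway between the faces of the two blue end posts, at fixture (45, 0, 27) mm. Posts 34 over the bed, faces at fixture x=45, y -26..-10 and 10..26; the notch between is for the supply's lead stub.
- pad_rest (a point): Centre of the sprung pad's black rubber face at rest, at fixture (0, 32, 25) mm; face 70 long, 26 high. Behind it a blue block 34 over the bed, y 50..64.
- supply_center (a point): Centre of the body of the loose black power supply (about 0.55 kg): 95 long (along fixture x; an 11 mm lead stub points to the posts), 65 wide, 46 high, lying on the bed. It starts 20 to 35 mm short of the posts, up to 4 mm off the pad, a little askew. Home: centre at fixture x = -2.5 mm, near end flush with the gap mouth at x = -50.
- supply: The power supply itself; its origin lies on its underside, 5.5 mm from the centre, its own -y axis points to the end posts, z up.
- wedge_center (a point): Point half-way up the loose slick orange wedge (90 g, friction 0.2), amid its tapered part, which is 100 long, 32 high, 26 thick at the thick end (a head follows), 10 at the thin end, 18 here; grasp across it. Own x: to the thin end. Flat side: own +y, 9 mm off, must face the supply. Tapered side: -y (17 mm off at the thick end, 1 at the thin), faces the fence. Starts on the desk this side up. Locked: axes as the fixture's, at fixture x 0, y -38 mm, on the bed.
- wedge_tail (a point): Point half-way up on the outer face of the wedge's head, in line with the tapered body; the face to push, at own x = -62 mm. The head is 12 long, 36 wide (own y -27..9), 32 high: flush with the flat side, it stands out 10 mm past the tapered side as a shoulder, which meets the near end of the slanted fence when home: then this point is at fixture x = -62, y = -42 mm.
- wedge_tip (a point): Centre of the wedge's thin end face, half-way up.
- pad (a joint): Travel of the sprung pad in m: 0 at rest, up to 0.007 squeezed (1500 N/m, so resistance rises over the last 25 mm of the wedge's way; pushing it home takes 10 to 20 N and friction then holds it). About 0.004 when the wedge is home.
- heat_sink: small aluminium finned heat sink, 30x50x20, loose bystander; origin under its centre
- wedge: The wedge itself; origin on its underside, 16 mm below point wedge_center, same axes.

How it is judged:
By the outcome, as a careful person would: the job done as asked, in the order asked, and still so for the second after the job is handed in, with the robot touching nothing.
It also fails if it takes over 64 s, if anything falls off the work surface, if the arm or the gripper's body presses on something with over 40 N, if the wrist force passes 120 N, or if a joint passes its speed limit or range.

## Working session

There is one attempt and no reset: what is moved stays moved. The work goes in short steps, Python scripts to look and compute and a tool call to move; the robot and the scene stay as the last step left them, time stands still between calls to the robot, and variables do not carry over. Pictures are saved under pics/ and viewed, at most 10 in all, crops included, and the job is handed in when it is done.

Besides the shell and the picture viewer there is one more tool, called after "Request:" by a JSON object that holds its "method" and its "body". carry_out: Moves the arm, as the interface text tells. Its arguments: {"type":"object","properties":{"rows":{"type":"array","items":{"type":"array","items":{"type":"array","items":{"type":"number"}}}}},"required":["rows"]}

```bash
ls; mkdir -p pics; cat > h.py <<'E'
import numpy as np, cv2
from cell import bot, grab_frame, get_calibration, ticket
def look(name,out=None):
    c=get_calibration(name); im,d=grab_frame(name)
    if out: cv2.imwrite('pics/'+out,im)
    return im,d,c
def cloud(d,c):
    h,w=d.shape
    uv=np.stack(np.meshgrid(np.arange(w),np.arange(h)),-1).reshape(-1,1,2).astype(np.float32)
    n=cv2.undistortPoints(uv,np.array(c['camera_matrix']),np.array(c['distortion'])).reshape(h,w,2)
    P=np.dstack([n[...,0]*d,n[...,1]*d,d])
    T=np.array(c['cam_to_world']); return P@T[:3,:3].T+T[:3,3]
E
python3 - <<'E'
from h import *
s=bot.state(); print({k:np.round(v,3) for k,v in s.items()})
a,_,_=look('scene','s.png'); b,_,_=look('side','d.png')
for n in('scene','side'):
    c=get_calibration(n);print(np.round(c['cam_to_world'],3))
E
```

```text
pics
{'clock': np.float64(0.0), 'q': array([ 1.161,  0.469, -0.049,  1.534,  0.024,  1.141, -0.082]), 'qd': array([ 0.   , -0.001, -0.001,  0.   ,  0.   ,  0.002,  0.   ]), 'tau': array([ 1.0000e-03, -5.0797e+01, -8.1000e-02, -2.3615e+01, -6.1000e-02,
        3.8000e-02,  0.0000e+00]), 'ee_pos': array([ 0.251, -0.626,  0.229]), 'ee_rot': array([ 0.982,  0.189, -0.   , -0.001]), 'force': array([-0.515,  0.151,  0.961]), 'moment': array([-0.028, -0.006, -0.004]), 'grasp_force': np.float64(0.0), 'opening': np.float64(0.087)}
[[ 0.792 -0.424  0.44   0.109]
 [-0.611 -0.563  0.556 -0.054]
 [ 0.012 -0.709 -0.705  0.646]
 [ 0.     0.     0.     1.   ]]
[[ 0.958 -0.133  0.256  0.279]
 [-0.288 -0.397  0.872 -0.331]
 [-0.014 -0.908 -0.418  0.408]
 [ 0.     0.     0.     1.   ]]
```

View pics/s.png

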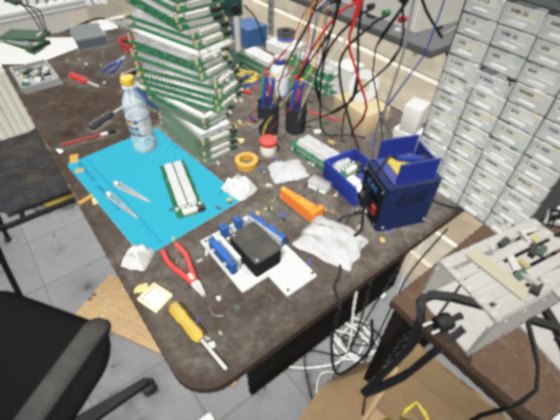

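View pics/d.png

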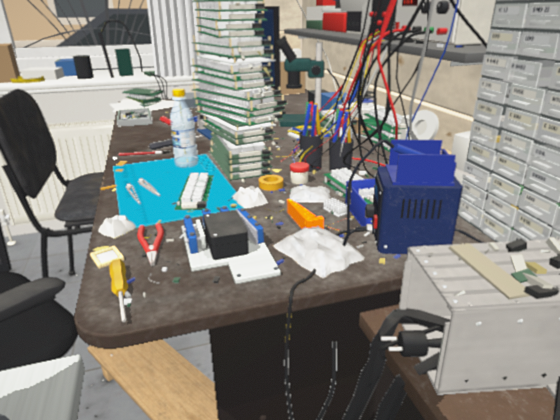

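The scene view shows the fixture at about (255,250): supply on top, apron at the lower right (290,278), fence and pad blocks in blue. The orange wedge is at (300,203), with the head apparently at its upper left or right end. Next I'll measure these by colour and depth.

```bash
python3 - <<'E'
from h import *
ims=[]
for n,x0,y0 in(('scene',190,170),('side',170,180)):
    im,d,c=look(n); P=cloud(d,c); hsv=cv2.cvtColor(im,cv2.COLOR_BGR2HSV)
    H,S,V=cv2.split(hsv)
    roi=np.zeros(H.shape,bool); roi[y0:y0+130,x0:x0+160]=1
    ms={'orange':(H>5)&(H<18)&(S>170)&(V>120),'blue':(H>100)&(H<125)&(S>130)&(V>60),'white':(S<40)&(V>170),'black':(V<60)}
    for k,m in ms.items():
        m=(m&roi&(d>0)).astype(np.uint8)
        N,L,st,_=cv2.connectedComponentsWithStats(m)
        for i in range(1,N):
            if st[i,4]<60: continue
            p=P[L==i]; 
            print(n,k,st[i].tolist(),'med',np.round(np.median(p,0),3),'lo',np.round(np.percentile(p,3,axis=0),3),'hi',np.round(np.percentile(p,97,axis=0),3))
            if k!='white':
                t=p[p[:,2]>np.percentile(p[:,2],97)-.006]
                r=cv2.minAreaRect((t[:,:2]*1000).astype(np.float32)); print('    top rect mm',np.round(r[0],1),np.round(r[1],1),round(r[2],1), 'z',np.round(np.median(t[:,2]),4))
    ims.append(cv2.resize(im[y0:y0+130,x0:x0+160],None,fx=2.5*1.9,fy=2.2*1.0*2,interpolation=cv2.INTER_CUBIC) if 0 else cv2.resize(im[y0:y0+130,x0:x0+160],(400,325),interpolation=cv2.INTER_CUBIC))
cv2.imwrite('pics/c.png',np.hstack(ims))
E
```

```text
scene orange [281, 190, 42, 31, 354] med [0.534 0.404 0.023] lo [0.53  0.362 0.006] hi [0.564 0.465 0.033]
    top rect mm [534.2 410.5] [ 31.6 111.3] 19.5 z 0.0306
scene blue [324, 170, 26, 32, 405] med [0.659 0.403 0.03 ] lo [0.653 0.363 0.008] hi [0.665 0.457 0.055]
    top rect mm [658.3 400.4] [65.5  3.5] 83.6 z 0.053
scene blue [234, 217, 8, 11, 65] med [0.387 0.436 0.038] lo [0.382 0.434 0.025] hi [0.395 0.446 0.045]
    top rect mm [386.6 440.6] [11.9 18.1] 30.6 z 0.0436
scene blue [219, 225, 10, 12, 75] med [0.351 0.436 0.038] lo [0.346 0.434 0.02 ] hi [0.359 0.447 0.045]
    top rect mm [352.4 442.5] [13.3 17.8] 5.6 z 0.0432
scene blue [210, 240, 26, 33, 278] med [0.313 0.379 0.043] lo [0.308 0.344 0.026] hi [0.321 0.42  0.045]
    top rect mm [314.8 384.6] [13.7 81.8] 1.1 z 0.0435
scene white [269, 170, 40, 14, 407] med [0.589 0.518 0.01 ] lo [0.559 0.497 0.   ] hi [0.639 0.554 0.017]
scene white [222, 174, 35, 28, 604] med [0.463 0.547 0.018] lo [ 0.437  0.523 -0.   ] hi [0.505 0.589 0.028]
scene white [308, 175, 22, 19, 262] med [0.63  0.446 0.01 ] lo [ 0.614  0.419 -0.0
[... 1572 characters left out ...]
 0.038] lo [0.416 0.339 0.028] hi [0.431 0.421 0.041]
side white [193, 219, 12, 29, 142] med [0.334 0.375 0.036] lo [0.328 0.351 0.01 ] hi [0.338 0.457 0.039]
side white [179, 226, 101, 57, 1932] med [0.392 0.296 0.01 ] lo [0.307 0.243 0.002] hi [0.443 0.4   0.012]
side white [273, 227, 57, 51, 1801] med [0.509 0.281 0.023] lo [0.472 0.222 0.001] hi [0.55  0.332 0.036]
side black [204, 227, 44, 32, 800] med [0.372 0.31  0.034] lo [0.345 0.307 0.015] hi [0.405 0.359 0.053]
    top rect mm [366.1 317.9] [35.1 76.5] 55.2 z 0.0506
side black [302, 304, 28, 6, 99] med [ 0.565  0.348 -0.171] lo [ 0.487  0.18  -0.181] hi [ 0.585  0.35  -0.024]
    top rect mm [485.1 179.9] [33.9  1. ] 0.5 z -0.0238
```

View pics/c.png

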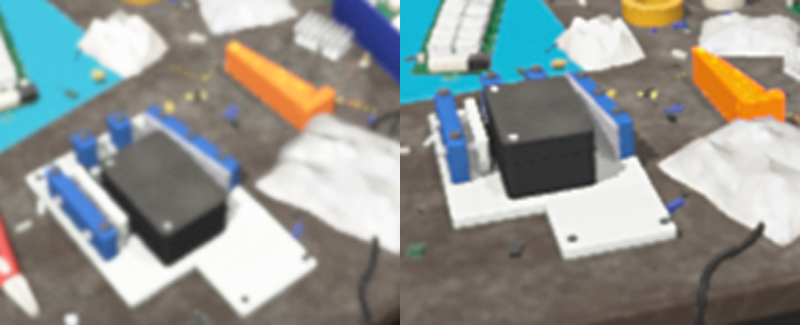

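The crop shows the fixture x axis running along roughly world +y and the fence on the world +x side. The wedge has its thin end toward +y and the head near (0.56, 0.36) with its shoulder on +x, so it is already the right way round. The finned sink at crop (325,35) is out of the way. Next I'll check that the travel path is clear.

```bash
python3 - <<'E'
from h import *
Q=[]
for n in('scene','side'):
    im,d,c=look(n); P=cloud(d,c)[d>0]; Q.append(P)
Q=np.vstack(Q); Q=Q[Q[:,2]>0.05]
for x in np.arange(.1,.9,.1):
    print(round(x,1),[ (lambda m: round(float(np.percentile(m,99)),2) if len(m)>5 else 0)(Q[(abs(Q[:,0]-x)<.05)&(abs(Q[:,1]-y)<.05)][:,2]) for y in np.arange(-.7,.75,.1)])
E
```

```text
0.1 [0, 0, 0, 0, 0, 0, 0, 0, 0, 0, 0, 0, 0, 0, 0]
0.2 [0, 0, 0, 0, 0, 0, 0, 0, 0, 0, 0, 0, 0, 0, 0]
0.3 [0, 0, 0, 0, 0, 0, 0, 0, 0, 0, 0.06, 0.06, 0, 0, 0]
0.4 [0, 0, 0, 0, 0, 0, 0, 0, 0, 0, 0.06, 0.06, 0, 0, 0.42]
0.5 [0, 0, 0, 0, 0, 0, 0, 0.12, 0, 0, 0, 0, 0, 0, 0.42]
0.6 [0, 0, 0, 0, 0, 0, 0.13, 0.13, 0.13, 0.13, 0.21, 0, 0, 0.06, 0.4]
0.7 [0, 0, 0, 0, 0, 0, 0.13, 0.13, 0.13, 0.19, 0.2, 0.35, 0.36, 0.36, 0.18]
0.8 [0, 0, 0, 0, 0, 0, 0, 0.19, 0.36, 0.43, 0.42, 0.42, 0.41, 0.41, 0.39]
```

Request:
{"method": "carry_out", "body": {"rows": [[[0,0,0,-0.12,0],[0,0,0,-0.12,0],[0,0,0,-0.12,0],[0,0,0,-0.12,0],[0,0,0,-0.12,0],[0,0,0,-0.12,0],[0,0,0,-0.12,0],[0,0,0,-0.12,0],[0,0,0,-0.12,0],[0,0,0,-0.11,0]]]}}

```text
clock: 1.13
ee_pos: [0.2508, -0.6266, 0.2305]
ee_rot: [0.705, 0.709, 0.0, -0.0]
force: [-0.6, -0.0, -0.5]
opening: 0.0871
grasp_force: 0.0
```

Request:
{"method": "carry_out", "body": {"rows": [[[3.3,2.2,0,0,0],[3.3,2.2,0,0,0],[3.3,2.2,0,0,0],[3.3,2.2,0,0,0],[3.3,2.2,0,0,0],[3.3,2.2,0,0,0],[3.3,2.2,0,0,0],[3.3,2.2,0,0,0],[3.3,2.2,0,0,0],[4,0.5,0,0,0],[4,0.5,0,0,0],[4,0.3,0,0,0]]]}}

```text
clock: 2.13
ee_pos: [0.4624, -0.2076, 0.2306]
ee_rot: [0.707, 0.707, 0.0, 0.0]
force: [0.3, 0.6, 0.7]
opening: 0.0871
grasp_force: 0.0
```

Request:
{"method": "carry_out", "body": {"rows": [[[4,0,0,0,0],[4,0,0,0,0],[4,0,0,0,0.5],[4,0,0,0,0.5],[4,0,0,0,0.5],[4,0,0,0,0.5],[4,0,0,0,0.5],[4,-0.5,0,0,0.5],[4,-1.5,0,0,0.5],[4,-2,0,0,0.5],[4,-2,0,0,0.5],[0,0,0,0,0.5]]]}}

```text
clock: 3.13
ee_pos: [0.4004, 0.2321, 0.2316]
ee_rot: [0.702, 0.712, 0.002, -0.001]
force: [-1.2, 0.4, -0.0]
opening: 0.0439
grasp_force: 0.0
```

```bash
python3 - <<'E'
from h import *
im,d,c=look('wrist','w1.png'); s=bot.state(); print(s['ee_pos'],s['ee_rot'],s['q'],s['opening']); print(np.round(c['cam_to_world'],3))
np.savez('w1.npz',im=im,d=d,K=c['camera_matrix'],D=c['distortion'],T=c['cam_to_world'])
E
```

```text
[0.40257997 0.22818028 0.2311455 ] [ 7.03676541e-01  7.10519988e-01  7.67648044e-04 -2.89560910e-04] [ 0.11606956  0.19900712 -0.80995897  1.98100227  0.16722506  1.02717336
 -0.76113069] 0.04369184046923801
[[ 1.     0.013  0.004  0.399]
 [ 0.014 -0.954 -0.299  0.315]
 [-0.     0.299 -0.954  0.387]
 [ 0.     0.     0.     1.   ]]
```

View pics/w1.png

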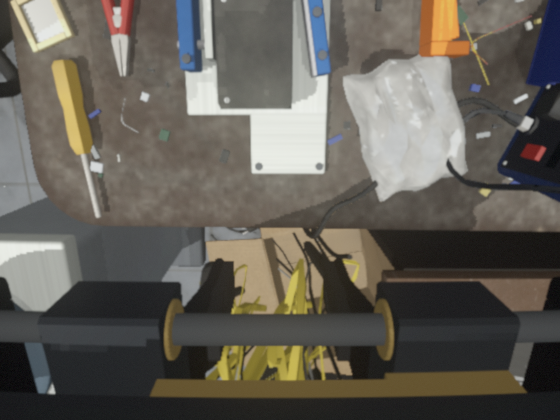

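The wrist view shows the near end of the supply at (218–292, 105), the apron corners at (251,172) and (325,172), and the wedge head at (448,47). The rest is cut off at the top, so I'll move +y and up to get everything in one shot.

Request:
{"method": "carry_out", "body": {"rows": [[[3,1,-1,0,0.5],[4,1,-1,0,0.5],[4,1,-1,0,0.5],[4,1,0,0,0.5],[0,0,0,0,0.5],[0,0,0,0,0.5],[0,0,0,0,0.5]]]}}

```text
clock: 3.77
ee_pos: [0.4451, 0.371, 0.2593]
ee_rot: [0.708, 0.707, -0.001, 0.0]
force: [0.2, -0.8, -0.3]
opening: 0.0435
grasp_force: 0.0
```

```bash
python3 - <<'E'
from h import *
im,d,c=look('wrist','w2.png'); s=bot.state(); print(s['ee_pos'],s['ee_rot']); print(np.round(c['cam_to_world'],3))
np.savez('w2.npz',im=im,d=d,K=c['camera_matrix'],D=c['distortion'],T=c['cam_to_world'])
E
```

```text
[0.44526131 0.37034624 0.25957527] [ 7.07891791e-01  7.06320027e-01 -8.71015142e-04  6.87870471e-04]
[[ 1.    -0.001 -0.002  0.446]
 [-0.001 -0.952 -0.305  0.455]
 [-0.001  0.305 -0.952  0.414]
 [ 0.     0.     0.     1.   ]]
```

View pics/w2.png

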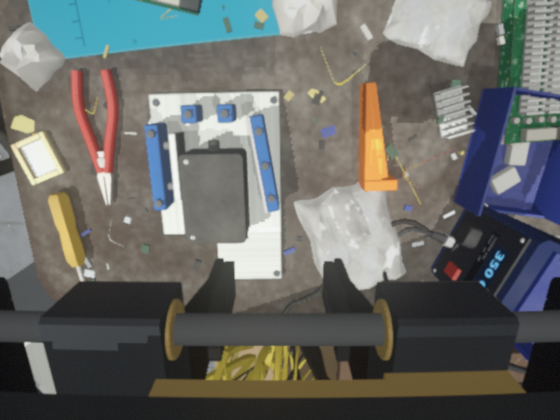

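This view shows everything needed. The bed spans (150,93) to (282,278), with posts at (190,113) and (226,113), the pad block at (158,166), the fence at (265,162), the supply at (214,195), the wedge at (375,140) and the heat sink at (455,108).

```bash
cat >> h.py <<'E'
def castm(mask,z,K,D,T):
    """largest contour of mask -> world xy in mm on plane z"""
    cs,_=cv2.findContours(mask.astype(np.uint8),cv2.RETR_EXTERNAL,cv2.CHAIN_APPROX_NONE)
    k=max(cs,key=cv2.contourArea).astype(np.float32)
    n=cv2.undistortPoints(k,K,D).reshape(-1,2); r=np.c_[n,np.ones(len(n))]@T[:3,:3].T
    s=(z-T[2,3])/r[:,2]; return ((T[:3,3]+r*s[:,None])[:,:2]*1000).astype(np.float32)
def rect(p):
    b=cv2.boxPoints(cv2.minAreaRect(p)); c=b.mean(0)
    e=[b[1]-b[0],b[2]-b[1]]; e.sort(key=np.linalg.norm)
    return np.round(c,1),[round(float(np.linalg.norm(x)),1) for x in e], round(float(np.degrees(np.arctan2(e[1][1],e[1][0]))%180),1)
E
python3 - <<'E'
from h import *
f=np.load('w2.npz'); im,d,K,D,T=[f[k] for k in('im','d','K','D','T')]
P=cloud(d,dict(camera_matrix=K,distortion=D,cam_to_world=T)); Z=P[...,2]
H,S,V=cv2.split(cv2.cvtColor(im,cv2.COLOR_BGR2HSV))
def roi(u0,v0,u1,v1):
    m=np.zeros(H.shape,bool); m[v0:v1,u0:u1]=1; return m&(d>0)
blue=(H>98)&(H<125)&(S>120)
for nm,r,z in(('padblk',roi(140,115,176,215),.044),('fence',roi(245,108,285,215),.042),('postL',roi(178,100,205,126),.044),('postR',roi(212,100,240,126),.044)):
    m=r&blue&(Z>z-.006); print(nm,m.sum(),np.median(Z[m]),rect(castm(m,z,K,D,T)))
m=roi(145,85,290,285)&(S<60)&(V>150)|roi(145,85,290,285)&(Z>.016)
m=cv2.morphologyEx(m.astype(np.uint8),cv2.MORPH_OPEN,np.ones((5,5)))
p=castm(m,.010,K,D,T); 
ap=cv2.approxPolyDP(p.reshape(-1,1,2),8,True).reshape(-1,2); print('bed',np.round(ap).tolist())
m=roi(178,140,255,250)&(Z>.051)&(Z<.062)&(V<110); print('supply',m.sum(),np.median(Z[m]),rect(castm(m,.056,K,D,T)))
o=roi(345,70,410,200)&(H>4)&(H<20)&(S>150)
m=o&(Z>.026); p=castm(m,.032,K,D,T)
print('wedge',m.sum(),np.percentile(Z[m],50),rect(p),np.round(cv2.approxPolyDP(p.reshape(-1,1,2),3,True).reshape(-1,2)).tolist())
m=roi(430,75,480,140)&(Z>.015)&(Z<.03); print('sink',np.round(np.median(P[m],0),3))
E
```

```text
padblk 828 0.0449233393662124 (array([317.8, 393.2], dtype=float32), [12.8, 79.0], 90.9)
fence 743 0.042921032487206634 (array([428.5, 408.8], dtype=float32), [10.9, 31.0], 100.4)
postL 92 0.04503548015533951 (array([356.3, 443.4], dtype=float32), [12.8, 14.4], 89.6)
postR 88 0.04493807287601376 (array([392.3, 448.6], dtype=float32), [7.2, 13.0], 166.0)
bed [[444.0, 465.0], [311.0, 463.0], [317.0, 453.0], [306.0, 453.0], [298.0, 418.0], [307.0, 305.0], [333.0, 311.0], [337.0, 292.0], [368.0, 296.0], [373.0, 274.0], [356.0, 237.0], [439.0, 246.0], [448.0, 257.0], [437.0, 367.0], [446.0, 371.0]]
supply 326 0.05639963671487261 (array([397.8, 376.2], dtype=float32), [51.7, 106.7], 127.9)
wedge 1779 0.03279319797595742 (array([550.8, 418.2], dtype=float32), [35.8, 110.6], 93.8) [[533.0, 472.0], [536.0, 366.0], [539.0, 364.0], [542.0, 370.0], [546.0, 365.0], [571.0, 365.0], [572.0, 374.0], [559.0, 377.0], [553.0, 415.0], [553.0, 401.0], [548.0, 399.0], [546.0, 407.0], [541.0, 408.0], [540.0, 416.0], [553.0, 417.0], [542.0, 472.0]]
sink [0.636 0.442 0.02 ]
```

```bash
python3 - <<'E'
from h import *
f=np.load('w2.npz'); im,d,K,D,T=[f[k] for k in('im','d','K','D','T')]
P=cloud(d,dict(camera_matrix=K,distortion=D,cam_to_world=T)); Z=P[...,2]
m=np.zeros(Z.shape,np.uint8); m[140:250,176:256]=((Z>.050)&(Z<.062))[140:250,176:256]
m=cv2.morphologyEx(m,cv2.MORPH_CLOSE,np.ones((5,5)));m=cv2.morphologyEx(m,cv2.MORPH_OPEN,np.ones((9,9)))
p=castm(m,.056,K,D,T); print(m.sum(),rect(p),np.round(cv2.approxPolyDP(p.reshape(-1,1,2),4,True).reshape(-1,2)).tolist())
E
```

```text
5820 (array([378. , 358.6], dtype=float32), [66.2, 96.1], 90.8) [[407.0, 406.0], [346.0, 403.0], [348.0, 312.0], [410.0, 314.0]]
```

Request:
{"method": "carry_out", "body": {"rows": [[[-2.8,-2.3,0,0,0.5],[-2.8,-2.3,0,0,0.5],[-2.9,-2.3,0,0,0.5],[0,0,3,0,0.5],[0,0,4,0,0.5],[0,0,4,0,0.5],[0,0,4,0,0.5],[0,0,4,0,0.5],[0,0,3,0,0.5],[0,0,0.8,0,0.5],[0,0,0,0,0.5],[0,0,0,0,0.5]]]}}

```text
clock: 4.82
ee_pos: [0.3765, 0.2872, 0.0333]
ee_rot: [0.708, 0.707, 0.001, 0.0]
force: [-0.5, 0.2, 0.6]
opening: 0.0436
grasp_force: 0.0
```

Request:
{"method": "carry_out", "body": {"rows": [[[1.0,0,0,0,0.5],[0.5,0,0,0,0.5],[0.5,0,0,0,0.5],[0.5,0,0,0,0.5],[0.5,0,0,0,0.5],[0,0,0,0,0.5]]]}}

```text
clock: 5.32
ee_pos: [0.3765, 0.3178, 0.0334]
ee_rot: [0.707, 0.707, 0.001, 0.001]
force: [0.5, -3.5, 1.7]
opening: 0.0436
grasp_force: 1.7
```

Request:
{"method": "carry_out", "body": {"rows": [[[0.3,0,0,0,0.5],[0.3,0,0,0,0.5],[0.3,0,0,0,0.5],[0,0,0,0,0.5],[0,0,0,0,0.5]]]}}

```text
clock: 5.73
ee_pos: [0.3762, 0.3262, 0.0329]
ee_rot: [0.707, 0.707, 0.0, 0.001]
force: [0.3, -4.7, 3.3]
opening: 0.0435
grasp_force: 2.3
```

Request:
{"method": "carry_out", "body": {"rows": [[[0.2,0,0,0,0.5],[0,0,0,0,0.5],[0,0,0,0,0.5]]]}}

```text
clock: 5.98
ee_pos: [0.3761, 0.3276, 0.0326]
ee_rot: [0.707, 0.707, -0.0, 0.001]
force: [-0.1, -4.3, 5.0]
opening: 0.0437
grasp_force: 2.8
```

Request:
{"method": "carry_out", "body": {"rows": [[[0.2,0,0,0,0.5],[0,0,0,0,0.5],[0,0,0,0,0.5]]]}}

```text
clock: 6.23
ee_pos: [0.376, 0.328, 0.0324]
ee_rot: [0.708, 0.707, -0.002, 0.002]
force: [0.7, -8.5, 6.6]
opening: 0.0434
grasp_force: 4.3
```

Force is rising, so it is probably meeting the posts. I'll press a little more.

Request:
{"method": "carry_out", "body": {"rows": [[[0.3,0,0,0,0.5],[0,0,0,0,0.5],[0,0,0,0,0.5]]]}}

```text
clock: 6.48
ee_pos: [0.376, 0.328, 0.0321]
ee_rot: [0.708, 0.706, -0.004, 0.004]
force: [-0.2, -14.6, 11.3]
opening: 0.0435
grasp_force: 7.2
```

Request:
{"method": "carry_out", "body": {"rows": [[[0.2,0,0,0,0.5],[0,0,0,0,0.5],[0,0,0,0,0.5],[0,0,0,0,0.5]]]}}

```text
clock: 6.82
ee_pos: [0.376, 0.328, 0.0319]
ee_rot: [0.708, 0.706, -0.006, 0.005]
force: [0.1, -18.4, 14.3]
opening: 0.0433
grasp_force: 9.1
```

Request:
{"method": "carry_out", "body": {"rows": [[[-1,0,0,0,0.5],[-2,0,0,0,0.5],[-1.5,0,0,0,0.5],[0,0,-3,0,0.4],[0,0,-4,0,0.3],[0,0,-4,0,0.3],[0,0,-4,0,0.3],[0,1,-4,0,0.3],[3,2,-3,0,0.3],[4,2.5,0,0,0.3],[2,3,0,0,0.3],[0,0,0,0,0.3]]]}}

```text
clock: 7.82
ee_pos: [0.4602, 0.3772, 0.2495]
ee_rot: [0.707, 0.707, 0.004, -0.002]
force: [0.5, -1.5, -0.7]
opening: 0.0608
grasp_force: 0.0
```

Request:
{"method": "carry_out", "body": {"rows": [[[0,0,0,0,0.3],[0,0,0,0,0.3],[0,0,0,0,0.3]]]}}

```text
clock: 8.07
ee_pos: [0.4544, 0.3724, 0.2489]
ee_rot: [0.707, 0.708, 0.0, -0.0]
force: [-0.2, 0.4, -0.1]
opening: 0.0607
grasp_force: 0.0
```

```bash
cat > m.py <<'E'
from h import *
import sys
im,d,c=look('wrist',sys.argv[1]); s=bot.state(); print(s['ee_pos'],s['opening'])
K,D,T=[np.array(c[k]) for k in('camera_matrix','distortion','cam_to_world')]
P=cloud(d,c); X,Y,Z=P[...,0],P[...,1],P[...,2]
H,S,V=cv2.split(cv2.cvtColor(im,cv2.COLOR_BGR2HSV))
ok=(d>0)
def cl(m): return cv2.morphologyEx(cv2.morphologyEx(m.astype(np.uint8),cv2.MORPH_CLOSE,np.ones((5,5))),cv2.MORPH_OPEN,np.ones((5,5)))
def poly(p): return np.round(cv2.approxPolyDP(p.reshape(-1,1,2),4,True).reshape(-1,2)).tolist()
m=cl(ok&(Z>.050)&(Z<.064)&(X>.33)&(X<.43)&(Y>.29)&(Y<.45)&(V<130))
p=castm(m,.056,K,D,T); print('supply',rect(p),poly(p))
blue=(H>98)&(H<125)&(S>120)&ok&(Z>.036)&(Z<.055)
m=cl(blue&(X<.335)&(X>.29)&(Y>.3)&(Y<.47)); print('padblk',rect(castm(m,.044,K,D,T)))
for a,b in((.34,.372),(.376,.41)):
    m=blue&(X>a)&(X<b)&(Y>.42)&(Y<.47); p=castm(m,.044,K,D,T); print('post',p.min(0),p.max(0))
o=cl(ok&(H>4)&(H<20)&(S>150)&(X>.38)&(X<.62)&(Y>.2)&(Y<.5))
zt=np.percentile(Z[o>0],80); p=castm(o&(Z>zt-.008),zt,K,D,T); print('wedge z',zt,rect(p),poly(p),p.min(0),p.max(0))
E
python3 m.py w3.png
```

```text
[0.45448657 0.37217241 0.24900984] 0.06099530575779554
supply (array([378. , 387.4], dtype=float32), [65.5, 93.7], 90.2) [[407.0, 434.0], [346.0, 430.0], [347.0, 353.0], [356.0, 348.0], [356.0, 341.0], [410.0, 345.0]]
padblk (array([318. , 388.3], dtype=float32), [12.8, 64.4], 90.6)
post [349.4068  434.68918] [363.44946 450.6389 ]
post [384.48578 436.35376] [399.47806 451.33014]
wedge z 0.03342313598855823 (array([549.9, 418.1], dtype=float32), [35.9, 110.2], 94.4) [[532.0, 472.0], [536.0, 366.0], [570.0, 364.0], [571.0, 374.0], [559.0, 377.0], [558.0, 394.0], [549.0, 395.0], [545.0, 417.0], [552.0, 418.0], [541.0, 472.0]] [530.51587 364.33096] [571.8391  472.13007]
```

View pics/w3.png

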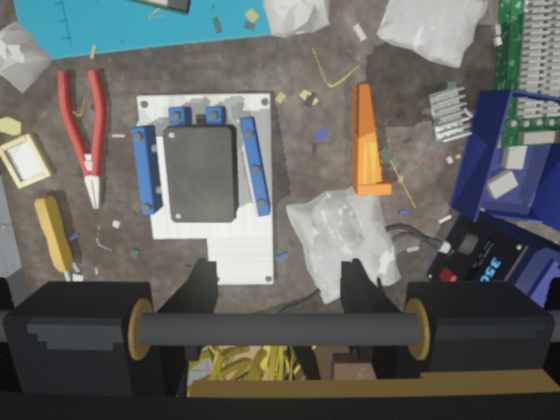

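The supply is home against the posts: its far edge is at about 435 mm and the post faces at about 436 mm. The wedge is still at (365,140), so I'll go and grasp it.

Request:
{"method": "carry_out", "body": {"rows": [[[1.2,3,0,0,0.3],[1.2,3,0,0,0.3],[1.2,3,0,0,0.3],[0,0,0,-0.115,0.3],[0,0,4,0,0.3],[0,0,4,0,0.3],[0,0,4,0,0.3],[0,0,4,0,0.3],[0,0,2,0,0.3],[0,0,0,0,0.3],[0,0,0,0,0.3],[0,0,0,0,0.3]]]}}

```text
clock: 9.12
ee_pos: [0.5462, 0.4096, 0.0714]
ee_rot: [0.665, 0.747, 0.002, 0.0]
force: [0.6, -0.0, 1.6]
opening: 0.0608
grasp_force: 0.0
```

Request:
{"method": "carry_out", "body": {"rows": [[[0,0,3,0,0.3],[0,0,2.2,0,0.3],[0,0,0.5,0,0.3],[0,0,0,0,0.3],[0,0,0,0,0.6],[0,0,0,0,0.9],[0,0,0,0,1],[0,0,0,0,1],[0,0,0,0,1],[0,0,0,0,1],[0,0,0,0,1],[0,0,0,0,1]]]}}

```text
clock: 10.12
ee_pos: [0.5456, 0.4085, 0.012]
ee_rot: [0.665, 0.747, 0.0, 0.0]
force: [-0.2, -0.2, 0.9]
opening: 0.0207
grasp_force: 29.9
```

Request:
{"method": "carry_out", "body": {"rows": [[[0,0,-1,0,1],[0,0,-2,0,1],[0,0,-3,0,1],[0,0,-3,0,1],[-2.0,-2.0,0,0,1],[-2.2,-2.4,0,0,1],[-2.2,-2.4,0,0,1],[-2.2,-2.4,0,0,1],[-2.2,-2.4,0,0,1],[-1.9,-2,0,0,1],[0,0,0,0,1],[0,0,0,0,1]]]}}

```text
clock: 11.12
ee_pos: [0.4245, 0.2654, 0.1023]
ee_rot: [0.666, 0.746, -0.0, 0.001]
force: [0.9, 0.8, -0.9]
opening: 0.0208
grasp_force: 29.9
```

Request:
{"method": "carry_out", "body": {"rows": [[[0,0,0,0,1],[0,0,0,0,1]]]}}

```text
clock: 11.28
ee_pos: [0.4259, 0.268, 0.1024]
ee_rot: [0.665, 0.747, 0.001, -0.0]
force: [0.5, 0.1, -0.9]
opening: 0.0207
grasp_force: 29.9
```

```bash
python3 m.py w4.png
```

```text
[0.42579965 0.26790316 0.10221102] 0.020882354803053366
supply (array([377.8, 369.5], dtype=float32), [60.3, 65.0], 0.0) [[345.0, 393.0], [348.0, 340.0], [409.0, 342.0], [410.0, 400.0]]
padblk (array([318.1, 374.7], dtype=float32), [13.7, 38.7], 89.7)Traceback (most recent call last):
  File "m.py", line 15, in <module>
    m=blue&(X>a)&(X<b)&(Y>.42)&(Y<.47); p=castm(m,.044,K,D,T); print('post',p.min(0),p.max(0))
                                          ~~~~~^^^^^^^^^^^^^^
  File "h.py", line 16, in castm
    k=max(cs,key=cv2.contourArea).astype(np.float32)
      ~~~^^^^^^^^^^^^^^^^^^^^^^^^
ValueError: max() iterable argument is empty
```

View pics/w4.png

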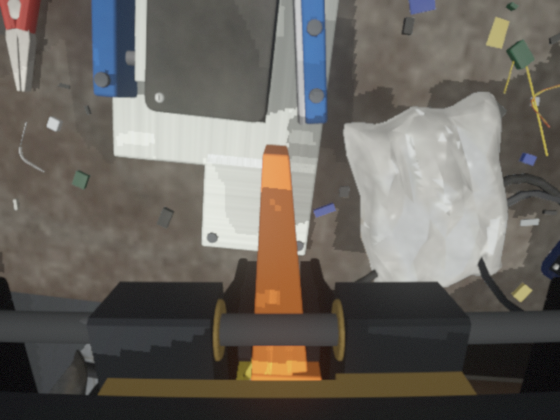

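The wedge is held with its thin end up-image at (276,150) and its flat (left) edge running (265,150) to (255,280). The gap mouth is at about (295,120). I'll measure the offset.

```bash
cat > m2.py <<'E'
from h import *
im,d,c=look('wrist'); s=bot.state(); print(np.round(s['ee_pos'],4))
K,D,T=[np.array(c[k]) for k in('camera_matrix','distortion','cam_to_world')]
P=cloud(d,c); X,Y,Z=P[...,0],P[...,1],P[...,2]
H,S,V=cv2.split(cv2.cvtColor(im,cv2.COLOR_BGR2HSV)); ok=d>0; v=np.arange(420)[:,None]+0*d
o=(H>3)&(H<20)&(S>150)&ok&(v<300)&(X>.36)&(X<.48)
zt=np.median(Z[o]); print('wedge z top',zt, 'tip',np.median(Z[o&(Y>np.percentile(Y[o],85))]),'rear',np.median(Z[o&(Y<np.percentile(Y[o],20))]))
m=o&(Z>zt-.008); p=castm(m,zt,K,D,T); ty=p[:,1].max()
L=[];R=[]
for y in np.arange(p[:,1].min()+12,ty-5,3):
    q=p[abs(p[:,1]-y)<2]
    L.append((q[:,0].min(),y));R.append((q[:,0].max(),y))
for n,e in(('flat',L),('taper',R)):
    e=np.array(e); a=np.polyfit(e[:,1],e[:,0],1); print(n,'az',90-np.degrees(np.arctan(a[0])),'x at tip',np.polyval(a,ty),'tip y',ty, 'y range',e[0,1])
b=(H>98)&(H<125)&(S>120)&ok&(Z>.036)&(Z<.05)&(X>.405)&(X<.47)&(Y>.3)
p=castm(b,.042,K,D,T); print('fence',np.round(cv2.approxPolyDP(p.reshape(-1,1,2),2,True).reshape(-1,2),1).tolist())
m=ok&(Z>.050)&(Z<.064)&(X>.33)&(X<.425)&(Y>.29)&(V<130); m=cv2.morphologyEx(m.astype(np.uint8),cv2.MORPH_OPEN,np.ones((5,5)))
p=castm(m,.056,K,D,T); print('supply',np.round(cv2.approxPolyDP(p.reshape(-1,1,2),4,True).reshape(-1,2),1).tolist())
E
python3 m2.py
```

```text
[0.4256 0.2678 0.102 ]
wedge z top 0.1232710993489798 tip 0.12328397263244345 rear 0.1232610745213075
flat az 80.16495434372214 x at tip 422.25470494847264 tip y 332.57224 y range 283.45184326171875
taper az 102.78999995564592 x at tip 421.7074333304031 tip y 332.57224 y range 283.45184326171875
fence [[422.79998779296875, 404.70001220703125], [433.79998779296875, 344.1000061035156], [443.20001220703125, 343.5], [433.8999938964844, 406.0]]
supply [[345.79998779296875, 393.0], [347.6000061035156, 340.79998779296875], [409.5, 342.8999938964844], [410.0, 399.70001220703125]]
```

```bash
cat > m3.py <<'E'
from h import *
im,d,c=look('wrist'); print(np.round(bot.state()['ee_pos'],4))
K,D,T=[np.array(c[k]) for k in('camera_matrix','distortion','cam_to_world')]
P=cloud(d,c); X,Y,Z=P[...,0],P[...,1],P[...,2]
H,S,V=cv2.split(cv2.cvtColor(im,cv2.COLOR_BGR2HSV)); ok=d>0
o=((H>3)&(H<20)&(S>150)&ok&(X>.36)&(X<.48))
zt=np.median(Z[o]); o&=Z>zt-.008
L=[];R=[]
for r in range(0,285):
    u=np.where(o[r])[0]
    if len(u)<12: continue
    for e,uu in((L,u[0]-.5),(R,u[-1]+.5)): e.append((uu,r))
for n,e in(('flat',L),('taper',R)):
    k=np.array(e,np.float32)[:,None]; q=cv2.undistortPoints(k,K,D).reshape(-1,2); q=np.c_[q,np.ones(len(q))]@T[:3,:3].T
    w=(T[:3,3]+q*((zt-T[2,3])/q[:,2])[:,None])[:,:2]*1000
    vx,vy,x0,y0=cv2.fitLine(w.astype(np.float32),cv2.DIST_HUBER,0,.01,.01).ravel()
    print(n,'az',np.degrees(np.arctan2(vy,vx))%180,'tip y',w[0,1],'x@tip',x0+(w[0,1]-y0)*vx/vy,'z',zt)
E
python3 m3.py
```

```text
[0.4254 0.2677 0.1019]
flat az 82.918335 tip y 331.88309449022864 x@tip 420.4751231586388 z 0.12304995405322161
taper az 102.85088 tip y 332.47708508614676 x@tip 421.2521676376964 z 0.12304995405322161
```

```bash
sed -i 's/^    vx,vy.*/    print(np.round(np.c_[k[::15,0],w[::15]],1).tolist()); w=w[(w[:,1]<327)]\n&/' m3.py; python3 m3.py
```

```text
[0.4253 0.2675 0.1018]
[[275.5, 186.0, 418.4, 320.2], [275.5, 213.0, 419.6, 309.6], [266.5, 228.0, 416.8, 303.1], [259.5, 243.0, 414.7, 296.5], [257.5, 258.0, 414.5, 290.0], [256.5, 273.0, 414.8, 283.3]]
flat az 81.30308 tip y 320.2423465450521 x@tip 419.7770952072315 z 0.12292756349794279
[[290.5, 186.0, 424.0, 320.9], [292.5, 213.0, 426.1, 310.4], [293.5, 228.0, 427.3, 304.4], [295.5, 243.0, 428.9, 298.2], [297.5, 258.0, 430.5, 291.8], [298.5, 273.0, 431.8, 285.3]]
taper az 102.9608 tip y 320.8956256433043 x@tip 423.607433096014 z 0.12292756349794279
```

```bash
sed -i 's/^o=.*/o=(H>3)\&(H<20)\&(S>140)\&(V>100); uu_=np.arange(560)[None]; o\&=(uu_>235)\&(uu_<325)/; s/^zt=.*/zt=bot.state()["ee_pos"][2]+.0211/; s/<327/<1e9/' m3.py; python3 m3.py
```

```text
[0.4251 0.2673 0.1017]
[[263.5, 154.0, 412.5, 331.5], [262.5, 169.0, 412.7, 326.0], [261.5, 184.0, 412.9, 320.2], [261.5, 199.0, 413.5, 314.4], [260.5, 214.0, 413.7, 308.4], [259.5, 229.0, 414.0, 302.2], [259.5, 244.0, 414.6, 295.9], [257.5, 259.0, 414.4, 289.4], [255.5, 274.0, 414.3, 282.6]]
flat az 92.28334 tip y 331.5398767793457 x@tip 412.6612007111817 z 0.12284413290332316
[[286.5, 154.0, 420.9, 332.5], [289.5, 169.0, 422.7, 327.1], [290.5, 184.0, 423.8, 321.5], [291.5, 199.0, 424.9, 315.7], [292.5, 214.0, 426.0, 309.8], [293.5, 229.0, 427.2, 303.8], [295.5, 244.0, 428.8, 297.6], [297.5, 259.0, 430.4, 291.2], [299.5, 274.0, 432.1, 284.7]]
taper az 102.43516 tip y 332.5137429682736 x@tip 421.2263725114936 z 0.12284413290332316
```

Request:
{"method": "carry_out", "body": {"rows": [[[0,-0.08,0,0.02,1],[0,0,2.5,0,1],[0,0,2.5,0,1],[0,0,1.9,0,1],[0,0,0.5,0,1],[0,0,0.5,0,1],[0,0,0,0,1],[0,0,0,0,1],[0,0,0,0,1]]]}}

```text
clock: 12.28
ee_pos: [0.4249, 0.2672, 0.0238]
ee_rot: [0.673, 0.74, 0.001, 0.0]
force: [-0.4, 0.2, -1.4]
opening: 0.021
grasp_force: 29.9
```

```bash
python3 m3.py; python3 - <<'E'
from h import *
s=bot.state();print(s['ee_pos'],s['ee_rot'],s['force'])
E
```

```text
[0.4248 0.267  0.0238]
[[267.5, 147.0, 414.6, 334.2], [262.5, 162.0, 413.2, 328.5], [261.5, 177.0, 413.3, 322.8], [261.5, 192.0, 413.8, 317.1], [260.5, 207.0, 413.9, 311.1], [259.5, 222.0, 414.0, 305.0], [258.5, 237.0, 414.1, 298.8], [258.5, 252.0, 414.6, 292.4], [256.5, 267.0, 414.3, 285.7], [255.5, 282.0, 414.4, 278.9]]
flat az 91.24101 tip y 334.1688843363783 x@tip 413.3269579871653 z 0.04488390567769886
[[281.5, 147.0, 419.7, 334.7], [289.5, 162.0, 423.2, 329.4], [290.5, 177.0, 424.2, 323.9], [291.5, 192.0, 425.1, 318.2], [292.5, 207.0, 426.1, 312.3], [294.5, 222.0, 427.6, 306.3], [295.5, 237.0, 428.6, 300.2], [296.5, 252.0, 429.7, 293.8], [297.5, 267.0, 430.9, 287.3], [299.5, 282.0, 432.4, 280.6]]
taper az 100.88651 tip y 334.6516230528 x@tip 422.0020869083465 z 0.04488390567769886
[0.4248415  0.26703127 0.02378391] [6.72844009e-01 7.39783730e-01 9.26014922e-04 3.39515372e-04] [-0.00676307  1.0167235  -1.71076072]
```

Request:
{"method": "carry_out", "body": {"rows": [[[0.8,0.05,0,0,1],[1,0.06,0,0,1],[1,0.06,0,0,1],[0.5,0.03,0.05,0,1],[0.5,0.03,0.05,0,1],[0,0,0,0,1],[0,0,0,0,1]]]}}

```text
clock: 12.92
ee_pos: [0.4228, 0.3053, 0.0219]
ee_rot: [0.672, 0.74, 0.0, -0.0]
force: [-0.0, -0.6, 0.4]
opening: 0.0209
grasp_force: 29.9
```

Request:
{"method": "carry_out", "body": {"rows": [[[0.4,0.02,0,0,1],[0.4,0.02,0,0,1],[0.4,0.02,0,0,1],[0,0,0,0,1],[0,0,0,0,1]]]}}

```text
clock: 13.33
ee_pos: [0.4222, 0.3172, 0.0219]
ee_rot: [0.673, 0.74, 0.0, -0.0]
force: [0.5, -0.3, 0.9]
opening: 0.0208
grasp_force: 29.9
```

Request:
{"method": "carry_out", "body": {"rows": [[[0.4,0.02,0,0,1],[0.4,0.02,0,0,1],[0,0,0,0,1],[0,0,0,0,1]]]}}

```text
clock: 13.67
ee_pos: [0.4219, 0.3254, 0.0219]
ee_rot: [0.673, 0.74, 0.0, -0.0]
force: [-0.4, 0.0, 0.2]
opening: 0.0211
grasp_force: 29.9
```

Request:
{"method": "carry_out", "body": {"rows": [[[0,0,0.05,0,1],[0,0,0,0,0.6],[0,0,0,0,0.4],[0,0,0,0,0.4],[0,0,0,0,0.4],[0,0,-2,0,0.4],[0,0,-3,0,0.4],[0,0,-3,0,0.4],[-2.5,-0.2,0,0.073,0.6],[-2.8,-0.1,0,0,1],[-2.8,0,0,0,1],[0,0,0,0,1]]]}}

```text
clock: 14.67
ee_pos: [0.4226, 0.2369, 0.1004]
ee_rot: [0.702, 0.713, -0.003, 0.002]
force: [-0.7, -0.5, -0.9]
opening: 0.0336
grasp_force: 0.0
```

Request:
{"method": "carry_out", "body": {"rows": [[[0,0,0,0,1],[0,0,0,0,1],[0,0,0,0,1]]]}}

```text
clock: 14.92
ee_pos: [0.4226, 0.2448, 0.1015]
ee_rot: [0.699, 0.715, 0.001, -0.0]
force: [0.5, -0.9, 0.5]
opening: 0.0133
grasp_force: 0.0
```

```bash
python3 - <<'E'
from h import *
im,d,c=look('wrist','w5.png'); print(bot.state()['ee_pos'],bot.state()['ee_rot'])
E
```

```text
[0.42247174 0.24488448 0.1014458 ] [ 6.98681622e-01  7.15432543e-01  4.17824632e-04 -3.04469417e-04]
```

View pics/w5.png

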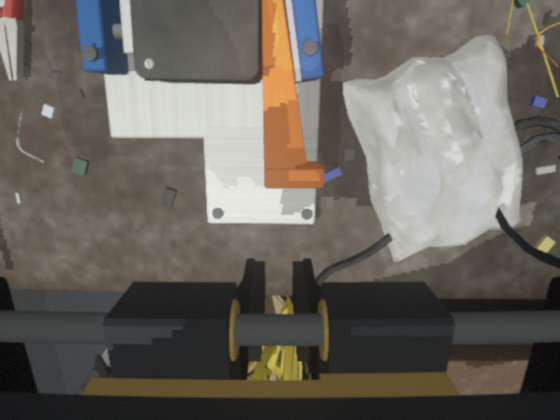

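The wedge sits in the gap mouth with its tail face at row 187, columns 265–323. I'll close the fingers, lower behind the tail and push along the fixture x axis.

Request:
{"method": "carry_out", "body": {"rows": [[[0,0,2,0,1],[0,0,3,0,1],[0,0,2,0,1],[0,0,0.8,0,1],[0,0,0,0,1],[0,0,0,0,1]]]}}

```text
clock: 15.47
ee_pos: [0.4225, 0.2446, 0.0236]
ee_rot: [0.699, 0.715, 0.0, -0.0]
force: [-0.9, -0.8, 0.3]
opening: 0.0005
grasp_force: 0.0
```

Request:
{"method": "carry_out", "body": {"rows": [[[1,0,0,0,1],[0.6,0,0,0,1],[0.5,0,0,0,1],[0.5,0,0,0,1],[0.5,-0.03,0,0,1],[0,0,0,0,1],[0,0,0,0,1]]]}}

```text
clock: 16.05
ee_pos: [0.4216, 0.275, 0.0234]
ee_rot: [0.699, 0.715, 0.0, -0.0]
force: [0.4, -0.2, 0.6]
opening: 0.0003
grasp_force: 0.0
```

Request:
{"method": "carry_out", "body": {"rows": [[[0.4,-0.03,0,0,1],[0.4,-0.03,0,0,1],[0.4,-0.03,0,0,1],[0.4,-0.03,0,0,1],[0,0,0,0,1]]]}}

```text
clock: 16.47
ee_pos: [0.4195, 0.2898, 0.023]
ee_rot: [0.699, 0.715, -0.001, 0.0]
force: [-1.2, -4.5, -0.3]
opening: 0.0004
grasp_force: 1.9
```

Request:
{"method": "carry_out", "body": {"rows": [[[0.4,-0.03,0,0,1],[0.4,-0.03,0,0,1],[0.4,-0.03,0,0,1],[0,0,0,0,1]]]}}

```text
clock: 16.8
ee_pos: [0.4179, 0.3004, 0.0226]
ee_rot: [0.699, 0.715, -0.003, 0.001]
force: [-2.2, -6.7, 1.8]
opening: 0.0006
grasp_force: 3.1
```

Request:
{"method": "carry_out", "body": {"rows": [[[0.4,-0.03,0,0,1],[0.3,0,0,0,1],[0.3,0,0,0,1],[0,0,0,0,1]]]}}

```text
clock: 17.13
ee_pos: [0.417, 0.308, 0.0221]
ee_rot: [0.7, 0.714, -0.005, 0.002]
force: [-3.0, -10.0, 3.1]
opening: 0.0004
grasp_force: 4.9
```

Request:
{"method": "carry_out", "body": {"rows": [[[0.3,0,0,0,1],[0.3,0,0,0,1],[0.3,0,0,0,1],[0,0,0,0,1],[0,0,0,0,1]]]}}

```text
clock: 17.55
ee_pos: [0.4162, 0.3152, 0.0216]
ee_rot: [0.7, 0.714, -0.006, 0.003]
force: [-2.8, -11.7, 3.0]
opening: 0.0006
grasp_force: 6.2
```

Request:
{"method": "carry_out", "body": {"rows": [[[0.3,0,0,0,1],[0,0,0,0,1],[0,0,0,0,1]]]}}

```text
clock: 17.8
ee_pos: [0.4161, 0.317, 0.0214]
ee_rot: [0.7, 0.714, -0.007, 0.003]
force: [-3.6, -14.0, 3.4]
opening: 0.0004
grasp_force: 7.2
```

Request:
{"method": "carry_out", "body": {"rows": [[[0.3,0,0,0,1],[0,0,0,0,1],[0,0,0,0,1]]]}}

```text
clock: 18.05
ee_pos: [0.4162, 0.317, 0.0211]
ee_rot: [0.701, 0.713, -0.01, 0.005]
force: [-2.7, -20.4, 8.2]
opening: 0.0006
grasp_force: 9.9
```

Request:
{"method": "carry_out", "body": {"rows": [[[0.2,0,0,0,1],[0,0,0,0,1],[0,0,0,0,1]]]}}

```text
clock: 18.3
ee_pos: [0.4163, 0.317, 0.0208]
ee_rot: [0.701, 0.713, -0.011, 0.006]
force: [-2.6, -23.3, 9.5]
opening: 0.0005
grasp_force: 11.6
```

Request:
{"method": "carry_out", "body": {"rows": [[[-0.8,0,0,0,1],[-1.5,0,0,0,1],[-2.5,0,0,0,1],[-2,0,0,0,1],[0,0,-3,0,1],[0,0,-4,0,1],[0,0,-4,0,1],[0,0,-4,0,1],[2,1,-3,0,1],[4,1,-3,0,1],[4,0,0,0,1],[3,0,0,0,1]]]}}

```text
clock: 19.3
ee_pos: [0.4359, 0.389, 0.2307]
ee_rot: [0.699, 0.715, 0.004, -0.001]
force: [0.2, 0.3, 0.3]
opening: 0.0004
grasp_force: 0.0
```

Request:
{"method": "carry_out", "body": {"rows": [[[0,0,0,0,1],[0,0,0,0,1],[0,0,0,0,1]]]}}

```text
clock: 19.55
ee_pos: [0.4347, 0.3847, 0.2275]
ee_rot: [0.699, 0.715, 0.0, -0.0]
force: [0.2, -0.2, 0.1]
opening: 0.0006
grasp_force: 0.0
```

```bash
python3 m.py w6.png; python3 -c "
import cv2;im=cv2.imread('pics/w6.png');cv2.imwrite('pics/w6c.png',cv2.resize(im[60:310,90:400],None,fx=2.4,fy=2.4,interpolation=cv2.INTER_CUBIC))"
```

```text
[0.43511019 0.38382262 0.22741012] 0.0005162050533895903
supply (array([372. , 388.2], dtype=float32), [64.3, 94.1], 90.9) [[342.0, 433.0], [339.0, 425.0], [349.0, 428.0], [340.0, 423.0], [341.0, 350.0], [349.0, 350.0], [350.0, 341.0], [375.0, 341.0], [371.0, 354.0], [389.0, 363.0], [397.0, 356.0], [395.0, 342.0], [405.0, 348.0], [403.0, 431.0]]
padblk (array([318.1, 388.4], dtype=float32), [13.1, 63.8], 91.0)
post [349.66452 436.52667] [363.63022 451.82175]
post [385.54807 437.0844 ] [399.32346 451.61472]
wedge z 0.04358964931867282 (array([407.6, 395.2], dtype=float32), [7.5, 88.2], 90.2) [[406.0, 439.0], [405.0, 369.0], [410.0, 351.0], [411.0, 422.0]] [403.77545 351.11154] [411.43265 439.3172 ]
```

View pics/w6c.png

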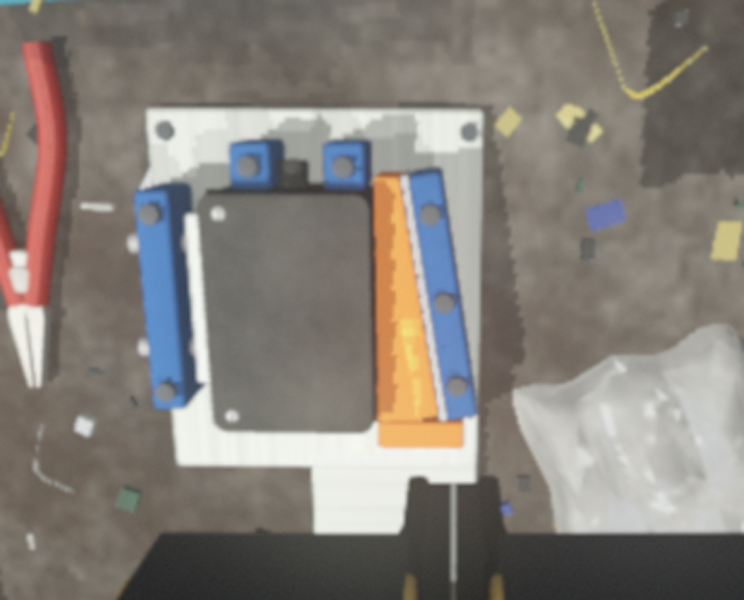

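The picture shows the wedge head's shoulder against the near end of the fence (crop (440,420)). The supply is against both posts and has moved 6 mm into the pad. The robot is clear, so I'll hand in.

```bash
python3 -c "
from cell import ticket
print(ticket.job_done())"
```

```text
the job is handed in; nothing more can be done
None
```

I handed the job in at about 20 s: the supply is home against both posts, the wedge is fully in with its shoulder on the fence end and the pad squeezed, and I didn't touch the heat sink.

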